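# Set a glued spot under the bench press and keep the lever down

### The job

Slide the aluminium work carrier so that its ring mark sits under the pin of the small bench press, with the pin's tip wholly inside the ring, and let go of it while the lever is still up. Then press the spring-return lever down past its first two clicks to the third, so the pin bears on the ring, and finish while still holding the lever down there, because it springs back if let go. Leave the dropper bottle, the tin and the label roll where they stand.

Things in the scene. Friction and masses are not known exactly. Their poses are not given: they have to be found in the camera images.
- press: Grey C-frame bench press, fixed to the table, 180 mm tall. Origin on the table exactly under the pin; x points from the open front to the column at the back, y to its left. Head: x -30 to 95 mm, 52 mm wide, underside z 120 (ram guide z 100). Foot plate starts 45 mm behind the pin, column 55 mm. Below the head the front and both sides are open to the carrier. Lever on its right (-y).
- pin_tip (a point): Lower end of the press pin, 6 mm in diameter, pointing down; at rest 25 mm above the table (17 mm above the carrier's plate). Geared to the lever: 25 mm down per rad. It meets the plate at about 0.68 rad and is then backed by a soft spring (about 6 N at the third click).
- lever (a joint): Lever angle, rad: 0 at rest (up, 0.45 rad above level), grows as its end is pressed down; hinge along press x (right-hand rule about +x). Clicks: first 0.27, second 0.53, third 0.80; hard stop at 0.87. It springs back to 0 from anywhere, the clicks do not hold it. Push at the pad peaks at 7, 8 and 11 N before the three clicks and drops to 2 to 5 N near each; about 10 N holds the third.
- lever_pad (a point): Centre of the upper face of the black push pad at the lever's end, 46 mm (press x) by 42 by 9 mm thick, 130 mm from the hinge. About 207 mm above the table at rest, 105 mm at the third click; it moves on an arc about lever_pivot. Press it down from above, e.g. with shut fingers. A 12 mm round bar joins it to the hinge; nothing lies under it.
- lever_pivot (a point): Hinge centre of the lever, 34 mm to the right (-y) of the pin axis, 150 mm above the table (fixed to the press, axes of the press).
- carrier: Loose aluminium plate 180 x 60 x 8 mm, 0.2 to 0.4 kg, lying on the table; origin at the centre of its underside, x along its length towards the ring mark, z up.
- mark (a point): Centre of the ring mark (dark thin ring, inner diameter 18 mm, with a cross) on the plate's upper face, 65 mm ahead of the carrier's origin along its +x.
- rib (a point): Centre of the top of the carrier's upright wooden grip rib, 65 mm behind the origin (-x): 44 mm long along x, 14 mm thick along y, from the plate (8 mm) up to 55 mm above the table. Pinch it across its 14 mm, from above.
- bottle: Dropper bottle with black pipette cap, 39 mm wide, 102 mm tall, standing to the left rear of the press; origin at the centre of its foot. Leave alone.
- tin: Flat round tin, 59 mm wide, 26 mm high, standing to the right front of the press; origin at the centre of its foot. Leave alone.
- roll: White label roll lying flat, 64 mm wide, 26 mm high, on the robot's right, right of the tin; origin at the centre of its foot. Leave alone.
There are look-alikes about, which are no part of the job. Leave any green or purple look-alike of the carrier alone.

How it is judged:
By the outcome, as a careful person would: the job done as asked, in the order asked, and still so for the second after the job is handed in, while the arm keeps its last pose, push and grip.
It also fails if it takes over 43 s, if anything falls off the work surface, if the arm or the gripper's body presses on something with over 40 N, if the wrist force passes 120 N, or if a joint passes its speed limit or range.

### The arm

A 7-joint arm with a two-finger parallel gripper is mounted at the origin on the work surface; the furniture and walls round the work are solid. World frame = base frame: x ahead of the robot, y to its left, z up, the work surface at z = 0. Lengths are in m, angles in rad, forces in N, time in s.
With the tool pointing down it reaches from about 0.425 to 0.875 m from the base axis. Payload 4.7 kg.
Tool frame: the origin (TCP) lies where the fingers leave the gripper's body, on its centre line; the fingertips stand 70 mm ahead of it and the grasp point (between the pads) lies 51 mm ahead of it; z points along the fingers, y is the line along which they close (so a half turn about z gives the same grasp; the last joint's range is limited). The gripper opens to 87 mm and grips with 3 to 60 N. Pads are 19 mm wide; open, the fingers measure 117 mm over their backs; the gripper's body (75 mm by 190 mm) begins 51 mm behind the grasp point.
Start: joints at [1.202, 0.321, -0.07, 1.45, 0.023, 1.371, -0.057], TCP at [0.243, -0.603, 0.292] pointing down, gripper open.
Joint ranges: [-2.86, 2.86], [-0.3, 2.09], [-1.38, 1.24], [0.06, 2.45], [-1.56, 4.7], [0.09, 2.05], [-2.69, 2.69]. Speed limits (rad/s): [2.57, 2.57, 3.14, 3.14, 3.14, 3.14, 3.14].

### API

Orientations are given as a rotation vector (axis times angle).
In Python, from bench import ctrl gives the robot as it stands.
- The arm moves only by the tool drive_tool, never from a script. Its argument "motion" is a list of rows, each a list of 3 entries, a list of its own where there are three numbers: the shift along the tool's x, y, z in cm, then the turn, a rotation vector about the tool's x, y, z in degrees, then the opening, from -1 (shut) to 1 (fully open). In form: [[[x, y, z], [ax, ay, az], claw], ...]. A call has 1 to 12 rows; each row shifts and turns the commanded pose from where the row before left it, along the tool's axes as they then stand; what a row does not reach is not made up. A row lasts 1/8 s, in which the tool goes at most 62.5 mm and 10.7 degrees, less where a joint would pass 70% of its speed; a pose out of reach is approached as far as the arm can. A call with a gripper value outside its range is refused whole. The fingers move at their own pace and stop on an object; "force" is the grip in N (left out, the last holds). Time passes only in rows, so rows that do not move let the fingers close. It gives the time, the measured TCP pose, the force, the opening and the grip force at its end, in the units of the state.
- ctrl.get_state(): the state, without advancing time (a new reading comes with each control period).
- ctrl.get_image(name): name is "scene" or "top" or "wrist"; returns the picture (384x512x3 uint8, red, green, blue); there is no depth.
- ctrl.calibration(name): a dict with "K" (3x3 intrinsics, pixels), "distortion" ([k1, k2, p1, p2, k3] as OpenCV has them; the pictures are not rectified), "origin" and "attitude" of the camera in the world; the wrist camera has in their place "tool_from_camera" (4x4, takes a point from camera to tool coordinates, whose origin is the TCP and whose axes are the flange's). Camera axes: x right, y up, looking along -z (the intrinsics and any distortion apply to the point x, -y, -z); pixel columns grow to the right and rows downward; lengths in m; the calibration is good to about 2 mm. A picture is of the moment at which its call begins: read the wrist's pose just before it. calibration takes no time and is no camera call.
- ctrl.close_job(): hands the job in; it is judged then, once.
The state is a dict: "time": time; "joint_positions": joint angles; "qd": joint speeds; "joint_torque": joint torques, N m; "position": TCP position; "tool_rot": TCP orientation; "ft_force": force on the tool from outside, world axes, zero at the start; "torque": the same for the moment, N m; "grip_width": opening from 0.0 (shut) to 1.0 (fully open); "grip_force": force on a finger pad.
Only numpy, scipy, OpenCV 4.12 (cv2) and the standard library are available. Lean on these libraries where they do the work, as an engineer would, in place of code of your own. Each camera call takes 0.05 s, during which the arm holds its last target. There are 200 camera calls.

## Working session

There is one attempt and no reset: what is moved stays moved. The work goes in short steps, Python scripts to look and compute and a tool call to move; the robot and the scene stay as the last step left them, time stands still between calls to the robot, and variables do not carry over. Pictures are saved under pics/ and viewed, at most 10 in all, crops included, and the job is handed in when it is done.

Besides the shell and the picture viewer there is one more tool, called after "Emit:" by a JSON object that holds its "name" and its "arguments". drive_tool: Moves the arm, as the interface text tells. Its arguments: {"type":"object","properties":{"motion":{"type":"array","items":{"type":"array"}},"force":{"type":"number"}},"required":["motion"]}

```bash
mkdir -p pics; ls; cat > h.py <<'E'
import numpy as np,cv2
from bench import ctrl
from scipy.spatial.transform import Rotation as R
def cam(name,st=None):
    c=ctrl.calibration(name);K=np.array(c['K']);D=np.array(c['distortion'])
    if name=='wrist':
        st=st or ctrl.get_state();T=np.array(c['tool_from_camera']);Rt=R.from_rotvec(st['tool_rot']).as_matrix()
        return K,D,Rt@T[:3,3]+st['position'],Rt@T[:3,:3]
    A=np.array(c['attitude'],float)
    A=A if A.shape==(3,3) else (R.from_rotvec(A).as_matrix() if A.size==3 else R.from_quat(A).as_matrix())
    return K,D,np.array(c['origin']),A
def ray(C,uv):
    K,D,o,A=C;p=cv2.undistortPoints(np.array(uv,float).reshape(-1,1,2),K,D)[:,0]
    return o,(A@np.c_[p[:,0],-p[:,1],-np.ones(len(p))].T).T
def plane(C,uv,z):
    o,d=ray(C,uv);return o+d*((z-o[2])/d[:,2:])
def proj(C,P):
    K,D,o,A=C;q=(np.atleast_2d(P)-o)@A;q=q*[1,-1,-1]
    return cv2.projectPoints(q,np.zeros(3),np.zeros(3),K,D)[0][:,0]
def shot(name,f):
    im=ctrl.get_image(name);cv2.imwrite('pics/'+f+'.png',im[...,::-1]);return im
E
python3 - <<'E'
from h import *
for n in('scene','top','wrist'):print(n,ctrl.calibration(n))
print(ctrl.get_state())
a=[shot(n,n+'0') for n in('scene','top')]
for n,i in zip(('scene','top'),a): cv2.imwrite(f'pics/{n}0b.png',cv2.resize(i,(800,600),interpolation=cv2.INTER_CUBIC)[...,::-1])
E
```

```text
pics
scene {'K': array([[441.7825291 ,   0.        , 257.31945845],
       [  0.        , 441.7825291 , 191.08216169],
       [  0.        ,   0.        ,   1.        ]]), 'distortion': array([-0.05931953,  0.        ,  0.        ,  0.        ,  0.        ]), 'origin': array([-0.21424028,  0.92937541,  0.84918118]), 'attitude': array([ 0.41444901, -1.1973851 , -2.18685252])}
top {'K': array([[454.87387739,   0.        , 262.07041253],
       [  0.        , 454.87387739, 185.10632969],
       [  0.        ,   0.        ,   1.        ]]), 'distortion': array([0.0231501, 0.       , 0.       , 0.       , 0.       ]), 'origin': array([0.26608993, 0.11748912, 1.41706583]), 'attitude': array([ 0.13429132, -0.1402477 , -1.56282174])}
wrist {'K': array([[292.34776574,   0.        , 253.41217106],
       [  0.        , 292.34776574, 190.24200723],
       [  0.        ,   0.        ,   1.        ]]), 'distortion': array([-0.0729472,  0.       ,  0.       ,  0.       ,  0.       ]), 'tool_from_camera': array([[-5.71035661e-04,  9.53832631e-01,  3.00338119e-01,
         8.32743118e-02],
       [ 
[... 254 characters left out ...]
': 0.0, 'joint_positions': array([ 1.20206219,  0.32180785, -0.07010262,  1.45166841,  0.02260041,
        1.37082319, -0.05691382]), 'qd': array([-0.00147969,  0.00098069,  0.00040167, -0.00043887,  0.00057111,
       -0.00179153,  0.00227917]), 'joint_torque': array([ 3.37141892e-04, -4.91291320e+01, -4.03338745e-01, -3.12522447e+01,
       -6.38079084e-02,  4.38318180e-02,  1.92982707e-04]), 'position': array([ 0.24261779, -0.60256196,  0.29117469]), 'tool_rot': array([-3.08237324e+00, -5.97386084e-01,  7.18477525e-04]), 'ft_force': array([ 0.43254571, -0.25429896, -0.66556303]), 'torque': array([-0.01821724,  0.02713568, -0.02824081]), 'grip_force': 0.0, 'grip_width': 1.0025798905239933}
```

View pics/scene0b.png

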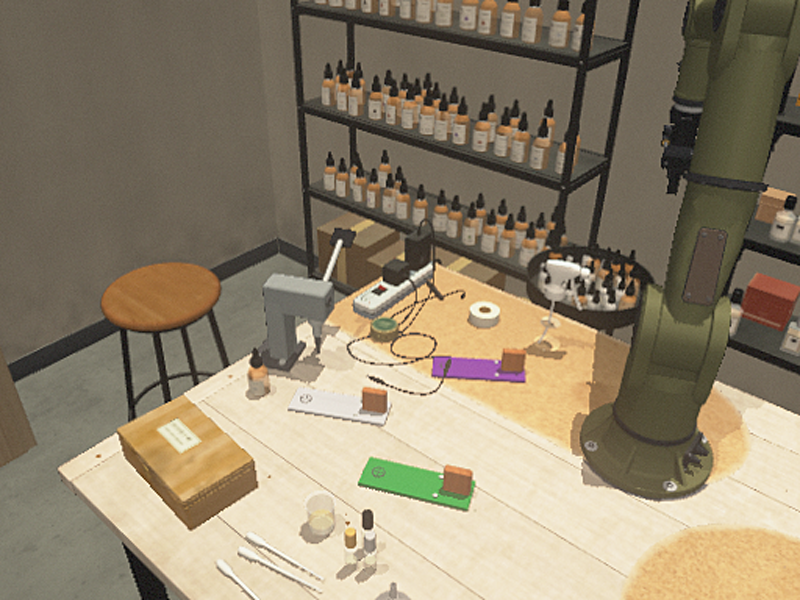

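View pics/top0b.png

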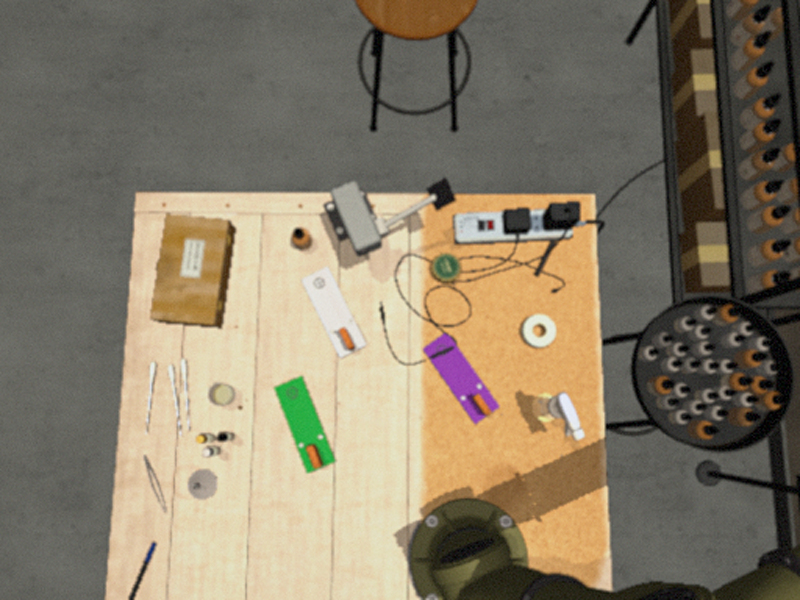

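The scene picture shows the press, with its pin tip near (318,350), the white carrier with its ring at (306,398) and rib at (375,400), and the green and purple decoys. In the top view the ring is at (319,283), the rib at (345,338), the press head around (355,217) and the lever pad at (440,193).

```bash
cat > m.py <<'E'
from h import *
t=cv2.imread('pics/top0.png');s=cv2.imread('pics/scene0.png');C=cam('top');S=cam('scene')
hsv=cv2.cvtColor(t,cv2.COLOR_BGR2HSV)
for nm,lo,hi,box,z in(('carrier',(0,0,185),(180,28,255),(185,165,245,235),.008),('rib',(3,110,60),(18,255,230),(205,200,235,228),.055),('head',(0,0,60),(180,40,180),(195,110,255,168),.18),('pad',(0,0,0),(180,255,50),(270,110,300,140),.207)):
    x0,y0,x1,y1=box;m=cv2.inRange(hsv,lo,hi)[y0:y1,x0:x1]
    n,l,stt,c=cv2.connectedComponentsWithStats(m);k=1+np.argmax(stt[1:,4]);l=(l==k).astype(np.uint8)
    ct=max(cv2.findContours(l,0,1)[0],key=len)[:,0]+[x0,y0]
    w=plane(C,ct,z);(cx,cy),sz,a=cv2.minAreaRect((w[:,:2]*1000).astype(np.float32))
    print(nm,stt[k,4],np.round([cx,cy],1),np.round(sz,1),round(a,1), cv2.minAreaRect(ct.astype(np.float32)))
print('ring top',plane(C,[[204,181]],.008),'ring scene',plane(S,[[196,255]],.008))
print('pin',plane(S,[[203.5,225]],.025))
a=cv2.resize(s[165:285,150:260],None,fx=5,fy=5,interpolation=2);b=cv2.resize(t[105:235,185:300],None,fx=4.6,fy=4.6,interpolation=2)
cv2.imwrite('pics/ca.png',a);cv2.imwrite('pics/cb.png',b)
E
python3 m.py
```

```text
carrier 947 [469.2 265.5] [177.6  61.3] 26.9 ((213.30001831054688, 199.59999084472656), (55.90169906616211, 19.677398681640625), 63.43495178222656)
rib 62 [411.3 234.5] [43.3 12. ] 27.4 ((221.4000244140625, 216.30003356933594), (14.310833930969238, 4.0249223709106445), 63.43495178222656)
head 1648 [625.3 220.1] [151.4 167.5] 0.3 ((224.5, 136.0), (52.0, 59.0), 90.0)
pad 166 [654.   58.9] [43.  36.4] 25.7 ((281.8999938964844, 123.29998779296875), (14.758049964904785, 12.969194412231445), 63.43495178222656)
ring top [[0.52749354 0.29537902 0.008     ]] ring scene [[0.52457424 0.29634042 0.008     ]]
pin [[0.59300253 0.19809384 0.025     ]]
```

View pics/ca.png

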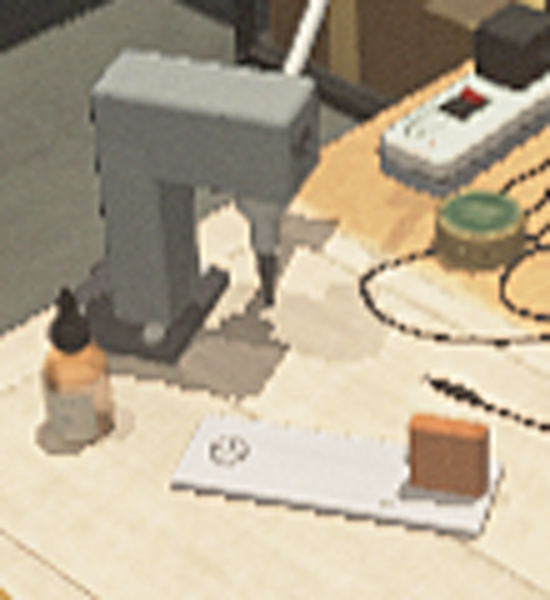

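View pics/cb.png

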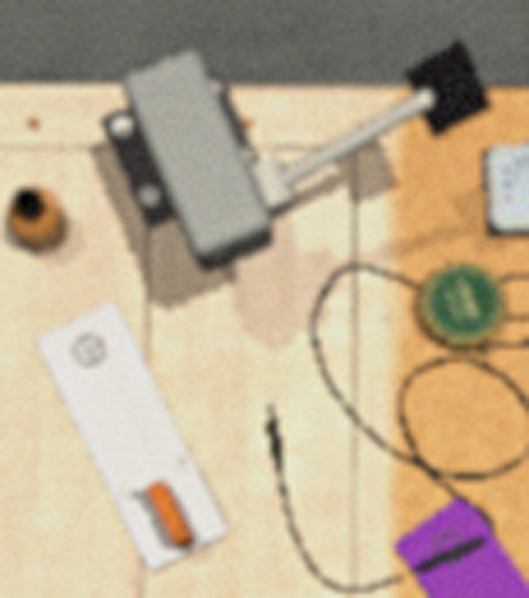

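The crops confirm it: the pin tip is at scene raw (203.6,225.6). In the top crop, the head's top face has corners near (127,75), (190,50), (270,215) and (203,248). Next I plan a move to a wrist-camera view of both the ring and the pin.

```bash
cat >> h.py <<'E'
def rot(yaw,p):  # tool down, tool x at yaw (deg), pitched p deg (tips forward)
    a,b=np.radians([yaw,p]);f=np.array([np.cos(a),np.sin(a),0]);u=np.array([0,0,1.])
    x=f*np.cos(b)+u*np.sin(b);z=f*np.sin(b)-u*np.cos(b);return np.c_[x,np.cross(z,x),z]
def plan(goals,step=.055,ang=10.):
    """goals: (pos,yaw,pitch); prints rows of tool shifts (cm) and turns (deg), re-integrated with rounding"""
    st=ctrl.get_state();p=np.array(st['position']);M=R.from_rotvec(st['tool_rot']).as_matrix();out=[]
    for g,y,pt in goals:
        g=np.array(g);G=rot(y,pt);w=R.from_matrix(M.T@G).as_rotvec(degrees=True)
        n=int(np.ceil(max(np.linalg.norm(g-p)/step,np.linalg.norm(w)/ang,1)))
        for k in range(n,0,-1):
            d=np.round(M.T@(g-p)/k*100,1);w=np.round(R.from_matrix(M.T@G).as_rotvec(degrees=True)/k,1)
            out.append([d.tolist(),w.tolist()]);p=p+M@d/100;M=M@R.from_rotvec(w,degrees=True).as_matrix()
    print(len(out),*[str(r).replace(' ','') for r in out],sep='\n');print('end',p.round(4))
E
python3 - <<'E'
from h import *
C=cam('top');c=np.array([[127,75],[190,50],[270,215],[203,248]])/4.6+[185,105]
w=plane(C,c,.18);print(w.round(4));a=(w[2]+w[3])/2;b=(w[0]+w[1])/2;d=b-a
yaw=np.degrees(np.arctan2(d[1],d[0]));print('len',np.linalg.norm(d),'wid',np.linalg.norm(w[0]-w[1]),'yaw',yaw,'pin',a+d/np.linalg.norm(d)*.03)
pc=np.array([[408,72],[460,42],[488,102],[440,133]])/4.6+[185,105];print('pad',plane(C,pc,.207).round(3),plane(C,pc,.207).mean(0))
plan([((.52,-.33,.35),12,0),((.56,-.05,.33),0,5),((.50,.16,.27),-5,14),((.384,.26,.184),-5,20)])
E
```

```text
[[0.6674 0.2536 0.18  ]
 [0.6836 0.2152 0.18  ]
 [0.5793 0.1648 0.18  ]
 [0.5585 0.2052 0.18  ]]
len 0.11750187671971977 wid 0.041733722264527956 yaw 24.84621754245431 pin [0.59611401 0.19765055 0.18      ]
pad [[0.661 0.082 0.207]
 [0.68  0.05  0.207]
 [0.643 0.034 0.207]
 [0.623 0.062 0.207]] [0.65196619 0.0569829  0.207     ]
23
[[4.5,-1.9,-0.7],[-0.0,0.0,1.2]]
[[4.4,-2.0,-0.7],[-0.0,0.0,1.2]]
[[4.4,-2.0,-0.7],[-0.0,0.0,1.3]]
[[4.4,-2.1,-0.7],[-0.0,0.0,1.2]]
[[4.3,-2.3,-0.8],[-0.0,0.0,1.3]]
[[4.3,-2.3,-0.7],[-0.0,0.0,1.2]]
[[4.2,-2.4,-0.8],[-0.0,0.0,1.3]]
[[4.1,-2.6,-0.7],[-0.1,0.0,1.2]]
[[1.6,-4.4,0.3],[-0.1,0.8,2.0]]
[[1.5,-4.5,0.3],[-0.1,0.8,2.0]]
[[1.3,-4.5,0.4],[-0.1,0.8,2.0]]
[[1.2,-4.6,0.4],[-0.1,0.9,2.0]]
[[1.0,-4.6,0.4],[-0.1,0.8,2.0]]
[[0.8,-4.6,0.3],[-0.0,0.9,2.0]]
[[-1.3,-4.2,1.1],[-0.2,1.8,1.0]]
[[-1.4,-4.2,1.0],[-0.2,1.8,1.0]]
[[-1.5,-4.2,1.0],[-0.1,1.8,1.0]]
[[-1.6,-4.1,0.9],[-0.2,1.8,1.0]]
[[-1.8,-4.1,0.9],[-0.1,1.8,1.0]]
[[-3.5,-2.2,1.3],[-0.0,1.5,-0.0]]
[[-3.6,-2.2,1.2],[-0.0,1.5,-0.0]]
[[-3.6,-2.3,1.2],[-0.0,1.5,-0.0]]
[[-3.6,-2.2,1.1],[-0.0,1.5,-0.0]]
end [0.3842 0.2595 0.1836]
```

Emit:
{"name": "drive_tool", "arguments": {"motion": [[[4.5, -1.9, -0.7], [0, 0, 1.2], 1], [[4.4, -2.0, -0.7], [0, 0, 1.2], 1], [[4.4, -2.0, -0.7], [0, 0, 1.3], 1], [[4.4, -2.1, -0.7], [0, 0, 1.2], 1], [[4.3, -2.3, -0.8], [0, 0, 1.3], 1], [[4.3, -2.3, -0.7], [0, 0, 1.2], 1], [[4.2, -2.4, -0.8], [0, 0, 1.3], 1], [[4.1, -2.6, -0.7], [-0.1, 0, 1.2], 1], [[1.6, -4.4, 0.3], [-0.1, 0.8, 2.0], 1], [[1.5, -4.5, 0.3], [-0.1, 0.8, 2.0], 1], [[1.3, -4.5, 0.4], [-0.1, 0.8, 2.0], 1], [[1.2, -4.6, 0.4], [-0.1, 0.9, 2.0], 1]]}}

```text
time: 1.6
position: [0.5469, -0.1419, 0.3361]
tool_rot: [3.136, 0.108, 0.091]
ft_force: [0.4, -0.2, 0.5]
grip_width: 1.0
grip_force: 0.0
```

Emit:
{"name": "drive_tool", "arguments": {"motion": [[[1.0, -4.6, 0.4], [-0.1, 0.8, 2.0], 1], [[0.8, -4.6, 0.3], [0, 0.9, 2.0], 1], [[-1.3, -4.2, 1.1], [-0.2, 1.8, 1.0], 1], [[-1.4, -4.2, 1.0], [-0.2, 1.8, 1.0], 1], [[-1.5, -4.2, 1.0], [-0.1, 1.8, 1.0], 1], [[-1.6, -4.1, 0.9], [-0.2, 1.8, 1.0], 1], [[-1.8, -4.1, 0.9], [-0.1, 1.8, 1.0], 1], [[-3.5, -2.2, 1.3], [0, 1.5, 0], 1], [[-3.6, -2.2, 1.2], [0, 1.5, 0], 1], [[-3.6, -2.3, 1.2], [0, 1.5, 0], 1], [[-3.6, -2.2, 1.1], [0, 1.5, 0], 1], [[0, 0, 0], [0, 0, 0], 1]]}}

```text
time: 3.1
position: [0.3813, 0.26, 0.1813]
tool_rot: [3.074, -0.125, 0.54]
ft_force: [0.4, 0.1, 0.2]
grip_width: 0.996
grip_force: 0.0
```

```bash
python3 - <<'E'
from h import *
st=ctrl.get_state();print(st['time'],st['position'],R.from_rotvec(st['tool_rot']).as_matrix().round(3),st['joint_positions'],st['ft_force'])
im=shot('wrist','w1');C=cam('wrist',st)
print(proj(C,[[.5945,.198,.025],[.526,.296,.008],[.411,.2345,.055]]))
cv2.imwrite('pics/w1b.png',cv2.resize(im,(800,600),interpolation=2)[...,::-1])
E
```

```text
3.1 [0.38130666 0.26002251 0.18134421] [[ 0.937 -0.082  0.34 ]
 [-0.076 -0.997 -0.032]
 [ 0.341  0.004 -0.94 ]] [ 0.16956089 -0.16263731 -0.92396227  2.18341517  0.17727544  0.83318666
 -2.51988287] [0.4043275  0.13603767 0.23887734]
[[296.90325109  28.58464599]
 [204.34313594 109.4891006 ]
 [279.47981242 221.69468967]]
```

View pics/w1b.png

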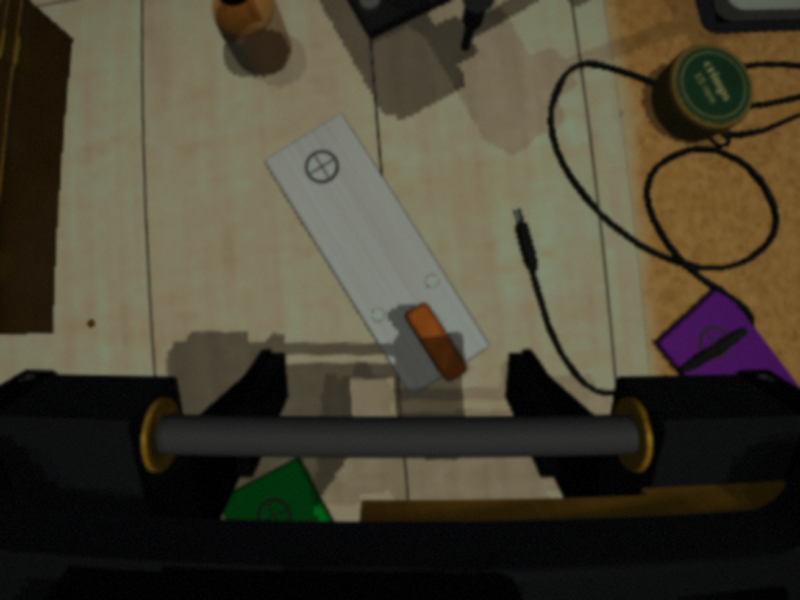

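The wrist picture shows the ring at (322,166), the rib top at (437,342), the pin tip at about (467,48), and a cable plug at (518,212), all in the 800x600 view.

```bash
python3 - <<'E'
from h import *
st=ctrl.get_state();C=cam('wrist',st);T=cam('top');k=.64
f=lambda *a:np.array(a)*k
print('pin',plane(C,f((467,49)),.025));print('ring',plane(C,f((322,166)),.008));print('rib corners',plane(C,f((407,312),(428,304),(466,372),(446,381)),.055).round(4),plane(C,f((437,342)),.055))
print('plate corners',plane(C,f((265,160),(342,114),(488,347)),.008).round(4))
print('cable W',plane(C,f((518,210),(530,265),(550,345),(590,390),(550,90),(580,65)),.003).round(3))
print('cable T',plane(T,np.array([[269,405],[277,460],[300,560],[345,590],[313,330]])/4.6+[185,105],.003).round(3))
# triangulate the pin tip from wrist+scene
o1,d1=ray(C,f((467,49)));o2,d2=ray(cam('scene'),[[203.6,225.6]])
A=np.c_[d1[0],-d2[0]];s=np.linalg.lstsq(A,o2-o1,rcond=None)[0];print(o1+s[0]*d1[0],o2+s[1]*d2[0])
E
```

```text
pin [[0.59423024 0.19486812 0.025     ]]
ring [[0.53191317 0.29319451 0.008     ]]
rib corners [[0.4325 0.2478 0.055 ]
 [0.4358 0.2363 0.055 ]
 [0.398  0.2193 0.055 ]
 [0.3942 0.2303 0.055 ]] [[0.41523174 0.23327819 0.055     ]]
plate corners [[0.5394 0.3301 0.008 ]
 [0.5658 0.2776 0.008 ]
 [0.4064 0.197  0.008 ]]
cable W [[0.494 0.168 0.003]
 [0.457 0.163 0.003]
 [0.404 0.155 0.003]
 [0.372 0.132 0.003]
 [0.574 0.137 0.003]
 [0.591 0.113 0.003]]
cable T [[0.49  0.171 0.003]
 [0.452 0.165 0.003]
 [0.385 0.149 0.003]
 [0.364 0.118 0.003]
 [0.543 0.141 0.003]]
[0.59893873 0.19314914 0.01716814] [0.59847286 0.19288638 0.01694574]
```

```bash
python3 - <<'E'
from h import *
plan([((.406,.230,.15),27.2,10),((.406,.230,.09),27.2,10)],step=.03)
E
```

```text
7
[[0.3,0.7,1.0],[2.1,-2.4,-7.7]]
[[0.3,0.7,0.9],[2.1,-2.4,-7.8]]
[[0.2,0.8,0.9],[2.1,-2.4,-7.7]]
[[0.1,0.9,0.9],[2.2,-2.5,-7.8]]
[[-0.4,0.0,2.0],[-0.0,0.0,0.0]]
[[-0.3,0.0,2.0],[-0.0,0.0,0.0]]
[[-0.4,0.0,1.9],[-0.0,0.0,0.0]]
end [0.4058 0.2299 0.09  ]
```

Emit:
{"name": "drive_tool", "arguments": {"motion": [[[0.3, 0.7, 1.0], [2.1, -2.4, -7.7], 1], [[0.3, 0.7, 0.9], [2.1, -2.4, -7.8], 1], [[0.2, 0.8, 0.9], [2.1, -2.4, -7.7], 1], [[0.1, 0.9, 0.9], [2.2, -2.5, -7.8], 1], [[0, 0, 0], [0, 0, 0], 1], [[0, 0, 0], [0, 0, 0], 1]]}}

```text
time: 3.9
position: [0.4078, 0.2299, 0.1511]
tool_rot: [-3.003, -0.718, -0.266]
ft_force: [0.7, 1.1, -0.5]
grip_width: 0.998
grip_force: 0.0
```

```bash
python3 - <<'E'
from h import *
st=ctrl.get_state();im=shot('wrist','w2');C=cam('wrist',st);print(st['joint_positions'].round(2))
M=R.from_rotvec(st['tool_rot']).as_matrix();g=np.array(st['position'])
hsv=cv2.cvtColor(im,cv2.COLOR_RGB2HSV);m=cv2.inRange(hsv,(3,110,60),(18,255,255))
n,l,s,c=cv2.connectedComponentsWithStats(m);k=1+np.argmax(s[1:,4]);ct=max(cv2.findContours((l==k).astype(np.uint8),0,1)[0],key=len)[:,0]
(cx,cy),sz,a=cv2.minAreaRect((plane(C,ct,.055)[:,:2]*1000).astype(np.float32));print(s[k],cx,cy,sz,a)
plan([((.406,.230,.09),27.2,10)],step=.03)
cv2.imwrite('pics/w2b.png',im[...,::-1])
E
```

```text
[ 0.14 -0.03 -0.71  2.15 -0.    0.84 -1.66]
[ 436  203   74   44 2155] 496.5825500488281 87.0892562866211 (30.228185653686523, 62.55592346191406) 20.99079704284668
3
[[-0.4,-0.0,2.0],[-0.0,-0.0,-0.1]]
[[-0.4,-0.0,2.0],[-0.0,-0.1,-0.1]]
[[-0.4,-0.0,2.0],[-0.0,-0.0,-0.0]]
end [0.4064 0.2296 0.09  ]
```

View pics/w2b.png

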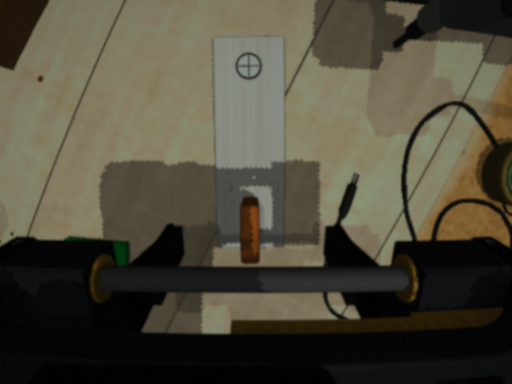

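The rib is centred between the fingers at column 250 and the plate is aligned. The ring is at (249,66) and the pin tip at (396,47). I'll go down and grip.

Emit:
{"name": "drive_tool", "arguments": {"motion": [[[-0.4, 0, 2.0], [0, 0, 0], 1], [[-0.4, 0, 2.0], [0, 0, 0], 1], [[-0.4, 0, 2.0], [0, 0, 0], 1], [[0, 0, 0], [0, 0, 0], -1], [[0, 0, 0], [0, 0, 0], -1], [[0, 0, 0], [0, 0, 0], -1], [[0, 0, 0], [0, 0, 0], -1], [[0, 0, 0], [0, 0, 0], -1], [[0, 0, 0], [0, 0, 0], -1]], "force": 20}}

```text
time: 5.08
position: [0.4064, 0.2293, 0.0897]
tool_rot: [-3.002, -0.722, -0.265]
ft_force: [-0.2, 0.3, 0.4]
grip_width: 0.401
grip_force: 0.0
```

```bash
python3 - <<'E'
from h import *
# pin and ring from the w2 picture (pose then) 
class S(dict):pass
st={'position':[.4078,.2299,.1511],'tool_rot':[-3.003,-.718,-.266]};C=cam('wrist',st)
print('pin',plane(C,[[396.5,47]],.025),'ring',plane(C,[[248.8,66]],.008))
st=ctrl.get_state();print(st['grip_width']*87,st['position'])
E
```

```text
pin [[0.59117985 0.19641036 0.025     ]] ring [[0.52865586 0.29421737 0.008     ]]
34.8505630497437 [0.40640398 0.22933942 0.08971706]
```

Emit:
{"name": "drive_tool", "arguments": {"motion": [[[0, 0, 0], [0, 0, 0], -1], [[0, 0, 0], [0, 0, 0], -1], [[0, 0, 0], [0, 0, 0], -1], [[0, 0, 0], [0, 0, 0], -1]]}}

```text
time: 5.58
position: [0.4062, 0.2295, 0.0896]
tool_rot: [-3.002, -0.723, -0.264]
ft_force: [-0.0, 1.3, 0.4]
grip_width: 0.164
grip_force: 20.0
```

```bash
cat >> h.py <<'E'
def tcp(g,yaw,p=10):return np.array(g)-.051*rot(yaw,p)[:,2]
def grasp():
    st=ctrl.get_state();M=R.from_rotvec(st['tool_rot']).as_matrix();return st['position']+.051*M[:,2],np.degrees(np.arctan2(M[1,0],M[0,0]))
E
python3 - <<'E'
from h import *
g,y=grasp();print(g,y,ctrl.get_state()['grip_force'],ctrl.get_state()['ft_force'])
ring=g[:2]+.13*np.array([np.cos(np.radians(27.2)),np.sin(np.radians(27.2))]);print(ring)
ys=np.linspace(y,-7,9)[1:];e=np.array([.4637,.2115,g[2]])
plan([(tcp(g,a),a,10) for a in ys]+[(tcp(g+(e-g)*k/4,-7),-7,10) for k in(1,2,3,4)],step=.03)
E
```

```text
[0.4141482  0.23362766 0.03935604] 27.072518729843722 19.954492372926325 [-0.02111362  1.3376929   0.43914641]
[0.52977233 0.29305039]
12
[[0.0,-0.1,0.0],[-0.8,-0.1,4.2]]
[[0.0,-0.0,0.0],[-0.8,0.0,4.2]]
[[0.0,-0.1,0.0],[-0.7,0.0,4.2]]
[[0.0,-0.1,0.0],[-0.8,0.0,4.2]]
[[0.0,-0.0,0.0],[-0.7,0.0,4.2]]
[[0.0,-0.1,0.0],[-0.7,0.0,4.2]]
[[0.0,-0.1,0.0],[-0.8,0.0,4.2]]
[[0.0,-0.0,0.0],[-0.7,0.0,4.2]]
[[1.3,0.4,0.2],[-0.0,0.0,-0.0]]
[[1.3,0.3,0.3],[-0.0,0.0,-0.0]]
[[1.3,0.4,0.2],[-0.0,0.0,-0.0]]
[[1.2,0.4,0.2],[-0.0,0.0,-0.0]]
end [0.4546 0.2131 0.0895]
```

Emit:
{"name": "drive_tool", "arguments": {"motion": [[[0, -0.1, 0], [-0.8, 0, 4.2], -1], [[0, 0, 0], [-0.8, 0, 4.2], -1], [[0, -0.1, 0], [-0.7, 0, 4.2], -1], [[0, -0.1, 0], [-0.8, 0, 4.2], -1], [[0, 0, 0], [-0.7, 0, 4.2], -1], [[0, -0.1, 0], [-0.7, 0, 4.2], -1], [[0, -0.1, 0], [-0.8, 0, 4.2], -1], [[0, 0, 0], [-0.7, 0, 4.2], -1], [[1.3, 0.4, 0.2], [0, 0, 0], -1], [[1.3, 0.3, 0.3], [0, 0, 0], -1], [[1.3, 0.4, 0.2], [0, 0, 0], -1], [[1.2, 0.4, 0.2], [0, 0, 0], -1]]}}

```text
time: 7.08
position: [0.4558, 0.2122, 0.0896]
tool_rot: [3.114, -0.193, 0.274]
ft_force: [-2.3, 0.4, 1.5]
grip_width: 0.16
grip_force: 20.0
```

Emit:
{"name": "drive_tool", "arguments": {"motion": [[[0, 0, 0], [0, 0, 0], -1], [[0, 0, 0], [0, 0, 0], -1]]}}

```text
time: 7.32
position: [0.455, 0.2124, 0.0896]
tool_rot: [3.113, -0.193, 0.275]
ft_force: [0.6, -0.5, 0.3]
grip_width: 0.157
grip_force: 20.0
```

```bash
python3 - <<'E'
from h import *
print(grasp(),ctrl.get_state()['grip_force'],ctrl.get_state()['ft_force'],ctrl.get_state()['joint_positions'].round(2))
st=ctrl.get_state();s=shot('scene','s3');w=shot('wrist','w3')
a=cv2.resize(s[180:270,160:260],(600,540),interpolation=2);b=cv2.resize(w[0:110,190:430],(800,367),interpolation=2)[:, :]
b=cv2.convertScaleAbs(b,alpha=2)
cv2.imwrite('pics/c3.png',np.hstack([a,cv2.resize(w[:384,350:512],(200,540)) ])[...,::-1]);cv2.imwrite('pics/c3w.png',b[...,::-1])
print(proj(cam('wrist',st),[[.593,.196,.025]]))
E
```

```text
(array([0.46385869, 0.21133905, 0.03936258]), np.float64(-7.102323810034549)) 19.98746022116393 [ 0.64692903 -0.51597518  0.34980077] [ 0.04  0.18 -0.62  2.11  0.32  0.77 -2.48]
[[250.49285375  22.63257043]]
```

View pics/c3.png

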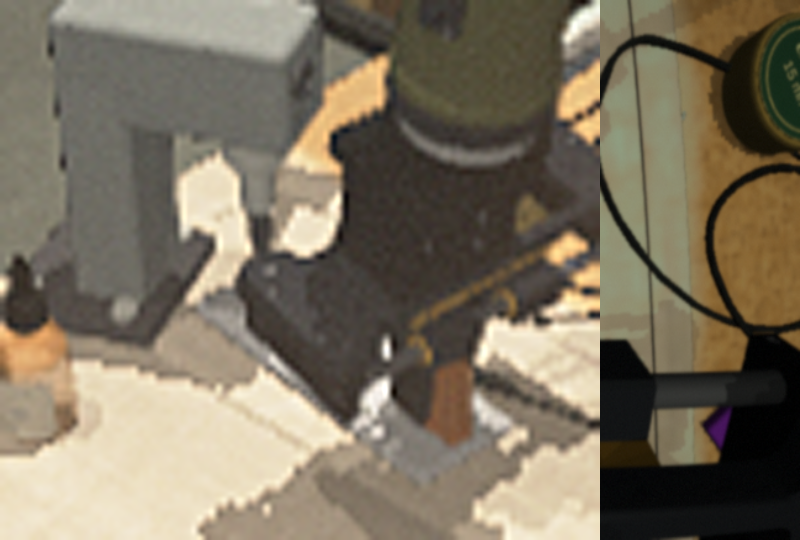

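In the scene view the gripper hides the ring. I'll check the wrist crop instead.

View pics/c3w.png

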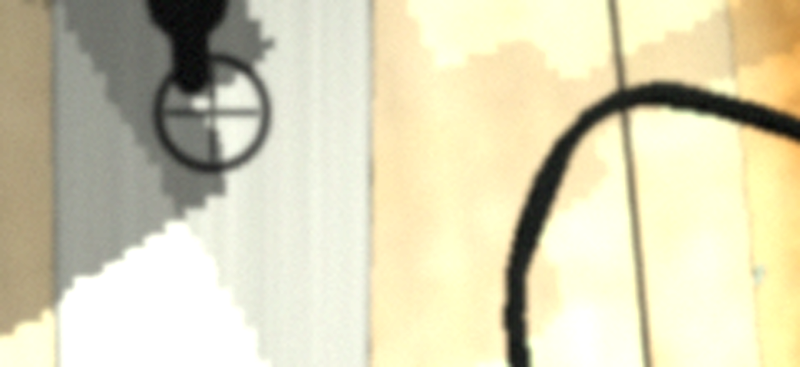

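The wrist crop shows the ring centre at crop (212,113) and the pin tip's centre at about (191,86).

```bash
python3 - <<'E'
from h import *
st=ctrl.get_state();C=cam('wrist',st)
for v in(84,88):
    p=plane(C,[[190+191/3.333,v/3.333]],.025)[0];r=plane(C,[[190+212/3.333,113/3.333]],.008)[0];d=p-r
    M=R.from_rotvec(st['tool_rot']).as_matrix();print(p,r,d*1000,'lat(tool y)',d[:2]@M[:2,1]*1000,'fwd',d[:2]@rot(-7,0)[:2,0]*1000)
E
```

```text
[0.59134583 0.19843757 0.025     ] [0.59270261 0.19469194 0.008     ] [-1.35677663  3.74562129 17.        ] lat(tool y) -3.5509099196586633 fwd -1.803139829437652
[0.59068624 0.19851999 0.025     ] [0.59270261 0.19469194 0.008     ] [-2.01636444  3.82804666 17.        ] lat(tool y) -3.5518063172122107 fwd -2.4678563008633336
```

Emit:
{"name": "drive_tool", "arguments": {"motion": [[[-0.1, -0.2, 0], [0, 0, 0], -1], [[-0.1, -0.15, 0], [0, 0, 0], -1], [[0, 0, 0], [0, 0, 0], -1], [[0, 0, 0], [0, 0, 0], -1]]}}

```text
time: 7.92
position: [0.4532, 0.2169, 0.0896]
tool_rot: [3.114, -0.192, 0.275]
ft_force: [0.5, -1.2, 4.5]
grip_width: 0.157
grip_force: 20.0
```

```bash
python3 - <<'E'
from h import *
print(grasp())
w=shot('wrist','w4');cv2.imwrite('pics/c4.png',cv2.convertScaleAbs(cv2.resize(w[0:90,200:310],None,fx=6,fy=6,interpolation=2),alpha=2)[...,::-1])
E
```

```text
(array([0.46207648, 0.21591909, 0.03934198]), np.float64(-7.046835809944358))
```

View pics/c4.png

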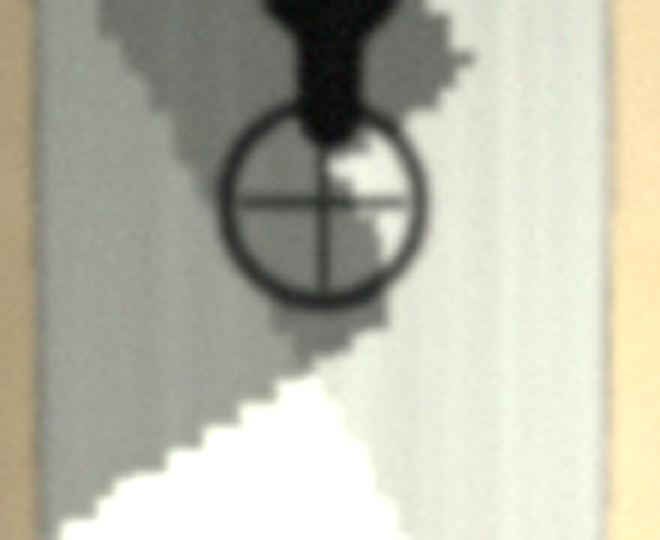

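```bash
python3 - <<'E'
from h import *
st=ctrl.get_state();C=cam('wrist',st)
p=plane(C,[[200+331/6,115/6]],.025)[0];r=plane(C,[[200+322/6,203/6]],.008)[0];d=p-r
M=R.from_rotvec(st['tool_rot']).as_matrix();print(p,r,d*1000,'lat(tool y)',d[:2]@M[:2,1]*1000,'fwd',d[:2]@rot(-7,0)[:2,0]*1000)
w=plane(C,[[200+301/6,100/6],[200+361/6,100/6]],.025);print('pin dia',np.linalg.norm(w[0]-w[1]))
w=plane(C,[[200+228/6,203/6],[200+418/6,203/6]],.008);print('ring dia',np.linalg.norm(w[0]-w[1]))
E
```

```text
[0.59277724 0.19788739 0.025     ] [0.59140273 0.19889524 0.008     ] [ 1.37451395 -1.00785304 17.        ] lat(tool y) 0.8319071786934784 fwd 1.4870949232406845
pin dia 0.005602765046572195
ring dia 0.019556686742110023
```

Emit:
{"name": "drive_tool", "arguments": {"motion": [[[0.1, 0.1, 0], [0, 0, 0], -1], [[0, 0, 0], [0, 0, 0], -1], [[0, 0, 0], [0, 0, 0], 0], [[0, 0, 0], [0, 0, 0], 0], [[0, 0, 0], [0, 0, 0], 0], [[0, 0, 0], [0, 0, 0], 0], [[0, 0, 0], [0, 0, 0], 0], [[0, 0, -1], [0, 0, 0], 0], [[0, 0, -3], [0, 0, 0], 0], [[0, 0, -3], [0, 0, 0], 0], [[0, 0, 0], [0, 0, 0], 0]]}}

```text
time: 9.35
position: [0.4432, 0.218, 0.1614]
tool_rot: [3.115, -0.192, 0.284]
ft_force: [-0.1, 0.1, -0.6]
grip_width: 0.498
grip_force: 0.0
```

```bash
python3 - <<'E'
from h import *
st=ctrl.get_state();print(st['position'],st['grip_width'],st['time']);C=cam('wrist',st)
w=shot('wrist','w5');s=shot('scene','s5')
q=proj(C,[[.5928,.1979,.025],[.5928,.1979,.008]]);print(q);u,v=np.round(q[1]).astype(int);u0,v0=max(u-40,0),max(v-40,0);print(u0,v0)
a=cv2.resize(cv2.convertScaleAbs(w[v0:v0+80,u0:u0+80],alpha=2),(480,480),interpolation=2)
b=cv2.resize(s[205:245,185:225],(320,320),interpolation=2);b=cv2.copyMakeBorder(b,0,160,0,0,0)
cv2.imwrite('pics/c5.png',np.hstack([a,b])[...,::-1])
c=np.array([.660,.055]);p=np.array(st['position'])
plan([((.44,.20,.29),-5,3),((.50,.055,.32),0,0),((.66,.055,.31),0,0)])
E
```

```text
[0.44319545 0.21800909 0.16143963] 0.49782417606066504 9.35
[[254.77815058  47.67649814]
 [254.73104658  54.73345195]]
215 15
9
[[0.8,0.6,-4.3],[0.1,-2.4,-0.7]]
[[0.6,0.5,-4.3],[0.0,-2.4,-0.7]]
[[0.4,0.6,-4.4],[0.1,-2.3,-0.6]]
[[2.5,4.6,-0.9],[0.0,-1.0,-1.7]]
[[2.3,4.7,-0.9],[0.1,-1.0,-1.7]]
[[2.1,4.8,-0.9],[0.0,-1.0,-1.6]]
[[5.3,-0.0,0.3],[0.0,-0.0,-0.0]]
[[5.3,-0.0,0.3],[0.0,-0.0,-0.0]]
[[5.4,-0.0,0.4],[0.0,-0.0,-0.0]]
end [0.6601 0.0549 0.3096]
```

View pics/c5.png

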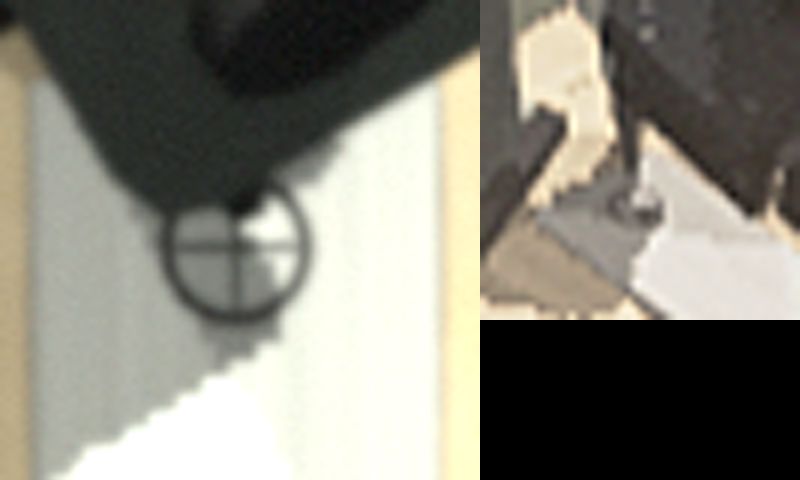

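The ring centre is at crop (237,248) with the pin above it. In the scene crop the tip is at about (632,185) and the ring at (637,205). I'll check the scene offset numerically.

```bash
python3 - <<'E'
from h import *
C=cam('scene');print(proj(C,[[.5928,.1979,.025],[.5928,.1979,.008]]))
t=np.array([632-480,186])/8+[185,205];r=np.array([637-480,206])/8+[185,205];print(t,r,plane(C,[t],.025),plane(C,[r],.008))
W=cam('wrist');print(plane(W,[[215+241/6,15+192/6]],.025),plane(W,[[254.5,56.3]],.008))
E
```

```text
[[203.59184131 224.99736871]
 [203.87740595 229.3897562 ]]
[204.   228.25] [204.625 230.75 ] [[0.58023029 0.2084938  0.025     ]] [[0.58620868 0.20116359 0.008     ]]
[[0.59015659 0.19622113 0.025     ]] [[0.58839495 0.19690685 0.008     ]]
```

Emit:
{"name": "drive_tool", "arguments": {"motion": [[[0.8, 0.6, -4.3], [0.1, -2.4, -0.7], 0], [[0.6, 0.5, -4.3], [0, -2.4, -0.7], -1], [[0.4, 0.6, -4.4], [0.1, -2.3, -0.6], -1], [[2.5, 4.6, -0.9], [0, -1.0, -1.7], -1], [[2.3, 4.7, -0.9], [0.1, -1.0, -1.7], -1], [[2.1, 4.8, -0.9], [0, -1.0, -1.6], -1], [[5.3, 0, 0.3], [0, 0, 0], -1], [[5.3, 0, 0.3], [0, 0, 0], -1], [[5.4, 0, 0.4], [0, 0, 0], -1], [[0, 0, 0], [0, 0, 0], -1]]}}

```text
time: 10.7
position: [0.662, 0.0539, 0.3028]
tool_rot: [-3.14, 0.004, 0.013]
ft_force: [-1.3, -0.7, -1.3]
grip_width: 0.003
grip_force: 0.0
```

```bash
python3 - <<'E'
from h import *
st=ctrl.get_state();print(st['position'],R.from_rotvec(st['tool_rot']).as_matrix()[:,2].round(3),st['grip_width'])
s=shot('scene','s6');g=cv2.cvtColor(s,cv2.COLOR_RGB2GRAY)
print('cols',list(range(196,214)))
for r in range(216,238):print(r,g[r,196:214])
t=shot('top','t6')
hsv=cv2.cvtColor(s,cv2.COLOR_RGB2HSV);C=cam('scene')
m=cv2.inRange(hsv,(3,90,40),(18,255,255));m[:, :200]=0;m[:200]=0;m[275:]=0;m[:,300:]=0
n,l,q,c=cv2.connectedComponentsWithStats(m)
for k in range(1,n):
    if q[k,4]>30:print(q[k],c[k])
m=cv2.inRange(cv2.cvtColor(t,cv2.COLOR_RGB2HSV),(3,110,60),(18,255,230));m[:,:190]=0;m[:,290:]=0;m[:165]=0;m[240:]=0
n,l,q,c=cv2.connectedComponentsWithStats(m)
for k in range(1,n):
    if q[k,4]>30:
        ct=max(cv2.findContours((l==k).astype(np.uint8),0,1)[0],key=len)[:,0]
        print('rib top',cv2.minAreaRect((plane(cam('top'),ct,.055)[:,:2]*1000).astype(np.float32)))
E
```

```text
[0.66200155 0.05390309 0.30284296] [-0.008  0.001 -1.   ] 0.00335907901473687
cols [196, 197, 198, 199, 200, 201, 202, 203, 204, 205, 206, 207, 208, 209, 210, 211, 212, 213]
216 [138 145 146 148 147  83  72  78  71 119 155 146 153 205 197 198 237 231]
217 [149 148 148 149 152 101  69  71  67 108 154 148 160 245 240 236 227 228]
218 [149 153 150 154 148  96  73  72  69 109 157 149 153 213 212 231 226 226]
219 [154 152 153 152 150 108  70  71  68 114 156 150 145 138 151 235 231 229]
220 [159 154 151 154 153 137  82  68  84 147 155 150 146 144 155 225 235 234]
221 [143 138 138 136 138 153 113  68  94 162 156 148 149 150 147 171 217 208]
222 [126 118 114 116 118 135 112  67  90 147 141 154 152 154 151 148 139 137]
223 [126 121 115 121 119 118  98  66  80 110 123 137 137 141 139 138 150 148]
224 [129 125 120 121 121 121 113  69  79 107 125 118 117 110 119 122 145 143]
225 [125 121 128 120 122 117 127  64  68 127 128 126 125 117 120 120 119 120]
226 [125 125 123 123 124 116 126  93  98 125 127 120 125 127 121 118 118 121]
227 [130 127 124 122 123 125 125 116 127 126 124 121 125 124 130 123
[... 412 characters left out ...]
 148 155 157 158 147 136 133 124 138 140 138 118 119 122 123 122]
234 [156 151 153 154 154 154 154 161 158 149 156 156 154 141 139 139 137 132]
235 [145 150 151 152 157 153 154 152 151 146 148 145 152 152 154 153 158 152]
236 [124 132 149 157 156 153 149 151 150 208 204 134 141 149 147 149 150 150]
237 [142 140 139 145 160 152 149 153 213 240 236 199 203 186 137 142 145 146]
[ 209  200   91   33 1283] [262.05300078 210.39438815]
[225 234  13  21 190] [231.12631579 244.08947368]
rib top ((497.1824951171875, 58.18129348754883), (54.61679458618164, 144.6048126220703), 89.59271240234375)
rib top ((460.849365234375, 214.73289489746094), (14.434897422790527, 42.596702575683594), 81.49517822265625)
```

The scene pixels give about 2 mm of error, so the ring is fine. Now I'll press the lever.

Emit:
{"name": "drive_tool", "arguments": {"motion": [[[0, 0, 1.5], [0, 0, 0], -1], [[0, 0, 1.0], [0, 0, 0], -1], [[0, 0, 1.0], [0, 0, 0], -1], [[0, 0, 1.0], [0, 0, 0], -1], [[0, 0, 0], [0, 0, 0], -1]]}}

```text
time: 11.42
position: [0.6601, 0.0547, 0.2646]
tool_rot: [3.141, -0.002, 0.002]
ft_force: [0.6, -0.4, 4.3]
grip_width: 0.009
grip_force: 1.9
```

Emit:
{"name": "drive_tool", "arguments": {"motion": [[[0, 0, 1.0], [0, 0, 0], -1], [[0, 0, 1.0], [0, 0, 0], -1], [[0, 0, 1.0], [0, 0, 0], -1], [[0, 0, 0], [0, 0, 0], -1]]}}

```text
time: 11.92
position: [0.6611, 0.0531, 0.2347]
tool_rot: [3.139, -0.004, 0.004]
ft_force: [0.9, -3.6, 8.6]
grip_width: 0.01
grip_force: 4.8
```

Emit:
{"name": "drive_tool", "arguments": {"motion": [[[0, 0, 1.0], [0, 0, 0], -1], [[0, 0, 1.0], [0, 0, 0], -1], [[0, 0, 1.0], [0, 0, 0], -1], [[0, 0, 0.8], [0, 0, 0], -1], [[0, 0, 0], [0, 0, 0], -1]]}}

```text
time: 12.55
position: [0.6608, 0.0536, 0.1961]
tool_rot: [3.14, -0.003, 0.002]
ft_force: [1.6, -3.5, 6.8]
grip_width: 0.001
grip_force: 3.3
```

Emit:
{"name": "drive_tool", "arguments": {"motion": [[[0, 0, 0.5], [0, 0, 0], -1], [[0, 0, 0], [0, 0, 0], -1]]}}

```text
time: 12.8
position: [0.6605, 0.0541, 0.191]
tool_rot: [3.141, -0.002, 0.001]
ft_force: [2.1, -3.3, 5.2]
grip_width: 0.006
grip_force: 2.6
```

Emit:
{"name": "drive_tool", "arguments": {"motion": [[[0, 0, 0.4], [0, 0, 0], -1], [[0, 0, 0], [0, 0, 0], -1]]}}

```text
time: 13.05
position: [0.6603, 0.0538, 0.187]
tool_rot: [3.14, -0.002, -0.001]
ft_force: [1.5, -4.5, 4.8]
grip_width: 0.004
grip_force: 3.0
```

Emit:
{"name": "drive_tool", "arguments": {"motion": [[[0, 0, 0.3], [0, 0, 0], -1], [[0, 0, 0], [0, 0, 0], -1]]}}

```text
time: 13.3
position: [0.6602, 0.0534, 0.184]
tool_rot: [3.14, -0.003, -0.001]
ft_force: [1.7, -5.1, 4.4]
grip_width: 0.006
grip_force: 3.6
```

Emit:
{"name": "drive_tool", "arguments": {"motion": [[[0, 0, 0.3], [0, 0, 0], -1], [[0, 0, 0], [0, 0, 0], -1]]}}

```text
time: 13.55
position: [0.6601, 0.054, 0.1813]
tool_rot: [3.14, -0.002, -0.001]
ft_force: [0.0, -4.4, 6.6]
grip_width: 0.009
grip_force: 3.8
```

Emit:
{"name": "drive_tool", "arguments": {"motion": [[[0, 0, 0.2], [0, 0, 0], -1], [[0, 0, 0], [0, 0, 0], -1]]}}

```text
time: 13.8
position: [0.6601, 0.0543, 0.1796]
tool_rot: [3.141, -0.002, -0.001]
ft_force: [0.0, -3.9, 7.9]
grip_width: 0.005
grip_force: 5.6
```

```bash
python3 - <<'E'
from h import *
s=shot('scene','s7');g=cv2.cvtColor(s,cv2.COLOR_RGB2GRAY)
for r in range(218,238):print(r,g[r,196:214])
t=shot('top','t7');st=ctrl.get_state();print(st['ft_force'],st['position'])
cv2.imwrite('pics/t7c.png',t[...,::-1])
E
```

```text
218 [151 149 151 149 119 125 135 136 130 114 121 154 148 145 146 148 145 144]
219 [157 150 149 153 132 126 139 139 129 122 127 152 146 149 146 145 146 150]
220 [160 152 150 149 143 120 121 126 115 120 144 152 151 151 152 149 147 147]
221 [147 138 137 138 135 117  83  85  82 102 161 152 151 152 150 149 151 149]
222 [124 120 117 117 116 112  65  69  72  87 144 154 152 151 155 153 149 148]
223 [124 122 120 118 120 108  70  73  68  77 129 141 139 139 142 143 153 156]
224 [125 122 120 120 121 121  78  76  70  95 126 118 121 106 113 121 145 142]
225 [126 124 123 125 128 115 109  69  72 120 123 123 123 120 116 118 119 121]
226 [127 121 128 124 127 117 127  70  77 134 126 122 128 127 119 121 119 122]
227 [126 126 122 123 119 126 123  66  72 130 125 121 121 127 127 125 122 114]
228 [125 125 122 126 126 127 112  71  75 121 112 125 125 123 129 124 126 123]
229 [124 123 124 123 125 107 101  67  76 109 110 111 124 123 121 125 125 129]
230 [124 118 120 122 118  89 123  93  77 114 126  83 121 116 119 122 126 131]
231 [139 140 139 124 112  92 110 124 107 106 110 100 179 168 112 115 119 119]
232 [153 158 155 142 142 126 100 125 117  90  98 122 224 212 166 165 108 121]
233 [150 155 151 153 159 155 144 133 135 124 136 200 226 209 211 207 162 167]
234 [160 152 153 152 155 152 155 155 155 152 214 238 231 218 220 220 225 221]
235 [144 146 155 149 151 153 154 150 145 156 240 231 229 229 228 229 229 230]
236 [123 130 147 161 153 150 154 150 147 208 234 228 227 224 225 225 230 227]
237 [143 141 140 147 159 156 148 153 215 237 231 227 228 227 226 225 227 227]
[-0.54386627 -3.27548078  7.94617838] [0.66006551 0.05421176 0.17967932]
```

Emit:
{"name": "drive_tool", "arguments": {"motion": [[[0, 0, 0.2], [0, 0, 0], -1], [[0, 0, 0], [0, 0, 0], -1]]}}

```text
time: 14.15
position: [0.66, 0.0547, 0.1779]
tool_rot: [3.141, -0.002, -0.001]
ft_force: [-0.1, -3.5, 8.2]
grip_width: 0.005
grip_force: 5.9
```

Emit:
{"name": "drive_tool", "arguments": {"motion": [[[0, 0, 0.2], [0, 0, 0], -1], [[0, 0, 0], [0, 0, 0], -1]]}}

```text
time: 14.4
position: [0.6599, 0.0551, 0.1762]
tool_rot: [3.141, -0.001, -0.001]
ft_force: [-1.8, -2.8, 10.1]
grip_width: 0.006
grip_force: 6.0
```

Emit:
{"name": "drive_tool", "arguments": {"motion": [[[0, 0, 0.2], [0, 0, 0], -1], [[0, 0, 0], [0, 0, 0], -1]]}}

```text
time: 14.65
position: [0.6598, 0.0555, 0.1745]
tool_rot: [-3.141, 0.001, 0.001]
ft_force: [-1.7, -2.7, 11.5]
grip_width: 0.004
grip_force: 6.3
```

Emit:
{"name": "drive_tool", "arguments": {"motion": [[[0, 0, 0.2], [0, 0, 0], -1], [[0, 0, 0], [0, 0, 0], -1]]}}

```text
time: 14.9
position: [0.6597, 0.0559, 0.1728]
tool_rot: [-3.141, 0.0, 0.001]
ft_force: [-3.6, -2.2, 12.1]
grip_width: 0.005
grip_force: 7.5
```

Emit:
{"name": "drive_tool", "arguments": {"motion": [[[0, 0, 0.2], [0, 0, 0], -1], [[0, 0, 0], [0, 0, 0], -1]]}}

```text
time: 15.15
position: [0.6596, 0.0564, 0.171]
tool_rot: [-3.14, -0.0, 0.001]
ft_force: [-3.3, -2.2, 14.4]
grip_width: 0.006
grip_force: 6.9
```

Emit:
{"name": "drive_tool", "arguments": {"motion": [[[0, 0, -0.2], [0, 0, 0], -1], [[0, 0, 0], [0, 0, 0], -1], [[0, 0, 0], [0, 0, 0], -1], [[0, 0, 0], [0, 0, 0], -1]]}}

```text
time: 15.65
position: [0.6599, 0.0559, 0.173]
tool_rot: [-3.141, 0.0, 0.001]
ft_force: [-2.7, -1.3, 12.0]
grip_width: 0.008
grip_force: 6.3
```

```bash
python3 - <<'E'
from h import *
s=shot('scene','s8');g=cv2.cvtColor(s,cv2.COLOR_RGB2GRAY)
for r in range(224,234):print(r,g[r,199:210])
st=ctrl.get_state();print(st['position'],st['ft_force'],st['qd'].round(3))
E
```

```text
224 [124 124 112  78  71  72  92 126 116 117 110]
225 [124 124 115 110  75  72 123 123 123 125 116]
226 [123 122 116 130  69  73 132 125 124 126 129]
227 [119 124 123 126  63  75 129 124 125 123 124]
228 [123 128 126 112  69  75 121 110 126 126 121]
229 [127 124 103 104  71  77 146 110 109 120 127]
230 [126 113  86 123  89  86 157 126  84 120 116]
231 [119 113  93 109 121 105 100 108 101 181 167]
232 [139 143 122 109 118 118  89 101 122 225 212]
233 [154 158 156 144 135 133 126 133 199 227 209]
[0.65986753 0.05584386 0.17300655] [-3.22990306 -2.08730963 12.2463792 ] [ 0.     0.001  0.001  0.    -0.001  0.001  0.002]
```

The pin is in the ring, the carrier hasn't moved, and the lever is holding steady at about 12 N. Handing in.

```bash
python3 -c "
from bench import ctrl
print(ctrl.close_job())"
```

```text
the job is handed in; nothing more can be done
None
```

I handed the job in at about 15.7 s: the carrier's ring is under the pin (about 2 mm off centre), I let go of the carrier before pressing, and the arm is holding the lever down at about 12 N. I judged the third click from pad height and force (about 0.82–0.85 rad), not from a direct angle reading.

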